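# Sift the stair nuts out of the mixed fittings

## Task

The stair fittings are mixed up in the wooden hand sieve on the sloping stand. Take the sieve by its handle, hold it roughly level above the open tray and shake it side to side briskly until all three steel nuts have dropped through into the tray and only the three big wooden caps are left in it; keep your fingers off the nuts and caps, and do not tip the sieve over the tray. Then set the sieve down gently, level and in the middle of the cork mat, let go and leave the mug and the glue bottle where they are.

Things in the scene. Friction and masses are not known exactly. Their poses are not given: they have to be found in the camera images.
- sieve: open plywood sieve, 200 mm (its x) by 168 mm (its y), walls 6 mm thick, 50 mm high, with a wooden handle bar arched over it along x. Origin under its centre, z up through its open top. About 0.32 kg (varies by 30 percent). It starts on the stand, its axes along the stand's but tilted about x by 0.50 rad, -y side low
- sieve_floor (a point): centre of the sieve's floor, on its upper face, 6 mm above the underside; smooth sheet metal. A solid ledge 30 mm wide runs along each long (-y, +y) wall; between them two bars 9 mm wide leave three slots along x, 26 mm wide, open below. Level, the nuts stay on a ledge until shaken: brisk strokes along y (60 to 70 mm in about 0.3 s) work best
- sieve_grip (a point): middle of the sieve's handle bar, 100 mm straight above the centre of its underside; axes as the sieve's. The bar is 16 mm thick (along y: grip it across this), 32 mm tall (z), 200 mm long (x), rough, with 34 mm of air between it and the rim. A grip of 60 N holds it firmly, also while shaking
- stand: fixed sloping stand of white board, 220 by 190 mm, its top falling by 0.50 rad towards its -y side, from 116 to 24 mm high, with a lip at the low edge 19 mm tall square to the slope. Origin on the desk under its centre, x along the level direction. The sieve rests on it with its axes along the stand's
- tray: open wooden tray lying loose on the desk (0.8 kg), 250 mm (x) by 220 mm (y), 60 mm high, walls and floor 8 mm thick. Origin under its centre, z up
- mat: flat cork mat fixed on the desk, 270 mm (x) by 230 mm (y), 4 mm thick. Origin under its centre
- nut0: steel hexagon nut, 19 mm across flats, 22 mm across corners, 11 mm thick, 18 g; origin at the centre of one flat face. Starts lying flat in the sieve on its lower ledge
- nut1: steel hexagon nut, 19 mm across flats, 22 mm across corners, 11 mm thick, 18 g; origin at the centre of one flat face. Starts lying flat in the sieve on its lower ledge
- nut2: steel hexagon nut, 19 mm across flats, 22 mm across corners, 11 mm thick, 18 g; origin at the centre of one flat face. Starts lying flat in the sieve on its lower ledge
- cap0: turned wooden stair-post cap with a flat underside, 54 mm across, 40 mm tall, about 50 g; origin at the centre of its underside. Starts in the sieve, among and uphill of the nuts
- cap1: turned wooden stair-post cap with a flat underside, 54 mm across, 40 mm tall, about 50 g; origin at the centre of its underside. Starts in the sieve, among and uphill of the nuts
- cap2: turned wooden stair-post cap with a flat underside, 54 mm across, 40 mm tall, about 50 g; origin at the centre of its underside. Starts in the sieve, among and uphill of the nuts
- mug: white ceramic mug, 80 mm wide, 90 mm tall; origin at its underside, a bystander to leave alone
- glue: white plastic bottle, 56 mm wide, 150 mm tall; origin at its underside, a bystander to leave alone
Not all that is in view belongs to the job. What is shaped like the cap1 but white or yellow is not meant.

How it is judged (in metres and radians):
On the way, in this order (a step that is already met when the one before it is completed fails the run):
1. the sieve is held clear above the tray (horizontal distance between sieve and tray below 0.1 m and height (world z) of sieve above 0.06 m), for 0.1 s.
2. all three nuts have dropped through into the tray while the sieve is still up over it (x of nut0 in the frame of tray between -0.125 and 0.125 m and y of nut0 in the frame of tray between -0.11 and 0.11 m and z of nut0 in the frame of tray between -0.005 and 0.05 m and x of nut1 in the frame of tray between -0.125 and 0.125 m and y of nut1 in the frame of tray between -0.11 and 0.11 m and z of nut1 in the frame of tray between -0.005 and 0.05 m and x of nut2 in the frame of tray between -0.125 and 0.125 m and y of nut2 in the frame of tray between -0.11 and 0.11 m and z of nut2 in the frame of tray between -0.005 and 0.05 m and horizontal distance between sieve and tray below 0.14 m and height (world z) of sieve above 0.05 m), for 0.1 s.
At the end, for the whole second after the job is handed in: all three nuts lie in the tray, all three caps lie in the sieve, and the sieve rests level (within 0.08 rad) and still on the cork mat, its centre within 50 mm of the mat's centre (x of nut0 in the frame of tray between -0.125 and 0.125 m and y of nut0 in the frame of tray between -0.11 and 0.11 m and z of nut0 in the frame of tray between -0.005 and 0.05 m and x of nut1 in the frame of tray between -0.125 and 0.125 m and y of nut1 in the frame of tray between -0.11 and 0.11 m and z of nut1 in the frame of tray between -0.005 and 0.05 m and x of nut2 in the frame of tray between -0.125 and 0.125 m and y of nut2 in the frame of tray between -0.11 and 0.11 m and z of nut2 in the frame of tray between -0.005 and 0.05 m and x of cap0 in the frame of sieve between -0.094 and 0.094 m and y of cap0 in the frame of sieve between -0.078 and 0.078 m and z of cap0 in the frame of sieve between -0.005 and 0.05 m and x of cap1 in the frame of sieve between -0.094 and 0.094 m and y of cap1 in the frame of sieve between -0.078 and 0.078 m and z of cap1 in the frame of sieve between -0.005 and 0.05 m and x of cap2 in the frame of sieve between -0.094 and 0.094 m and y of cap2 in the frame of sieve between -0.078 and 0.078 m and z of cap2 in the frame of sieve between -0.005 and 0.05 m and horizontal distance between sieve and mat below 0.05 m and height (world z) of sieve below 0.009 m and angle between sieve's own z axis and vertical below 0.08 rad and linear speed of sieve below 0.02 m/s); the robot touches nothing.
It fails at once if the sieve is tipped over the tray by more than 0.35 rad (angle between sieve's own z axis and vertical above 0.35 rad and horizontal distance between sieve and tray below 0.12 m).
It fails at once if the fingers touch a nut or a cap (contact force between the fingers and nut0 above 0.5 N or contact force between the fingers and nut1 above 0.5 N or contact force between the fingers and nut2 above 0.5 N or contact force between the fingers and cap0 above 0.5 N or contact force between the fingers and cap1 above 0.5 N or contact force between the fingers and cap2 above 0.5 N).
It fails at once if the sieve is set down hard on the mat (over 60 N) (contact force between sieve and mat above 60 N).
It fails at once if the tray is pushed away by more than 40 mm (distance of tray from where it was at the start of the episode above 0.04 m).
It fails at once if the mug or the glue bottle is moved by more than 30 mm (distance of any of mug, glue from where it was at the start of the episode above 0.03 m).
It also fails if it takes over 58 s, if anything falls off the work surface, if the arm or the gripper's body presses on something with over 40 N, if the wrist force passes 120 N, or if a joint passes its speed limit or range.

## Robot

A 6-joint arm with a two-finger parallel gripper is mounted at the origin on the work surface. World frame = base frame: x ahead of the robot, y to its left, z up, the work surface at z = 0. Lengths are in mm, angles in rad, forces in N, time in s.
With the tool pointing down it reaches from about 350 to 975 mm from the base axis. Payload 7.1 kg.
Tool frame: the origin (TCP) lies midway between the tips of the shut fingers; the grasp point (between the pads) lies ctrl.grip_point_offset behind it (ctrl.grip_point_offset is the distance from the TCP to the grasp point, in mm); z points along the fingers, y is the line along which they close (so a half turn about z gives the same grasp; the last joint's range is limited). The gripper opens to 88 mm and grips with 3 to 60 N. Pads are 20 mm wide; open, the fingers measure 115 mm over their backs; the gripper's body (75 mm by 178 mm) begins 61 mm behind the grasp point.
Start: joints at [-1.247, 0.423, 1.63, -0, 1.089, -0.019], TCP at [210.095, -588.613, 222.675] pointing down, gripper open.
Joint ranges: [-3, 3], [-0.9, 2.11], [0.09, 2.58], [-1.31, 4.45], [0.11, 2.69], [-2.54, 2.54]. Speed limits (rad/s): [2.39, 2.39, 3.01, 3.14, 3.14, 3.14].

## Interface

Orientations are given as a rotation vector (axis times angle).
In Python, from workcell import ctrl gives the robot as it stands.
- The arm moves only by the tool apply_moves, never from a script. Its argument "targets" is a list of rows, each an object of numbers: "tx", "ty", "tz": the shift along the world's x, y, z in m; "spin": the turn about the world's z in degrees. In form: [{"tx": .., "ty": .., "tz": .., "spin": ..}, ...]. A call has exactly 8 rows; each row is the pose to reach, as a shift and turn from the pose commanded when the call began; what a row does not reach only later rows make up. A row lasts 1/10 s, in which the tool goes at most 50 mm and 8.59 degrees, less where a joint would pass 70% of its speed; a pose out of reach is approached as far as the arm can. A call with a gripper value outside its range is refused whole. "gripper" is the closure, from -1 (fully open) to 1 (shut), set as the call begins (left out, the last holds). The fingers move at their own pace and stop on an object; the grip force is fixed at half the most. Time passes only in rows, so rows that repeat a pose let the fingers close, or fill a call up. It gives the time, the measured TCP pose, the force, the opening and the grip force at its end, in the units of the state.
- ctrl.get_obs(): the state, without advancing time (a new reading comes with each control period).
- ctrl.get_image(name): name is "side" or "top" or "wrist"; returns the picture (400x640x3 uint8, red, green, blue); there is no depth.
- ctrl.get_calibration(name): a dict with "fov_y" (degrees; the focal length in pixels is half the picture's height over the tangent of half this angle, whatever the lens; pixels are square), "cx", "cy" (the principal point, pixels), "dist" ([k1, k2, p1, p2, k3] as OpenCV has them; the pictures are not rectified), "rvec" (rotation vector, rad) and "tvec" (3), from world to camera coordinates, as OpenCV has them. Camera axes: x right, y down, z forward; pixel columns grow to the right and rows downward; lengths in mm; the calibration is good to about 2 mm. A picture is of the moment at which its call begins: read the wrist's pose just before it. get_calibration takes no time and is no camera call; for the wrist camera it gives the pose at the moment of the call.
- ctrl.close_job(): hands the job in; it is judged then, once.
Trained networks look in the newest picture that a camera, given by its name, has taken for a name from the list of things; names that differ only in an ending like _2 or _b are one class to them, and where a whole thing is asked for, a point or a joint stands for the part that bears it (a point fixed in the world has none). Each returns a list of dicts, best first, with "score" (0 to 1); they miss things now and then, are a little off and sometimes report something else, mostly with a low value. They report only what shows in the picture. A call takes as long as a camera call. They do not tell look-alikes from the thing itself.
- ctrl.outline_of(name, camera): "pixels" (400x640 bool, what is visible of it) and "box" ([left, top, right, bottom] in pixels, round what is visible of it).
- ctrl.pinpoint(name, camera): "uv" ([column, row] in pixels: a listed point, or the origin of a listed thing).
The state is a dict: "t": time; "qpos": joint angles; "qvel": joint speeds; "joint_torque": joint torques, N m; "ee_pos": TCP position; "orientation": TCP orientation; "ft_force": force on the tool from outside, world axes, zero at the start; "moment": the same for the moment, N m; "width": finger opening in mm; "grasp_force": force on a finger pad.
Only numpy, scipy, OpenCV 4.12 (cv2) and the standard library are available. Lean on these libraries where they do the work, as an engineer would, in place of code of your own. Each camera call takes 0.05 s, during which the arm holds its last target. There are 200 camera calls.

## Working session

There is one attempt and no reset: what is moved stays moved. The work goes in short steps, Python scripts to look and compute and a tool call to move; the robot and the scene stay as the last step left them, time stands still between calls to the robot, and variables do not carry over. Pictures are saved under pics/ and viewed, at most 10 in all, crops included, and the job is handed in when it is done.

Besides the shell and the picture viewer there is one more tool, called after ">>>" by a JSON object that holds its "op" and its "data", one argument or row to a line. apply_moves: Moves the arm, as the interface text tells. Its arguments: {"type":"object","properties":{"targets":{"type":"array"},"gripper":{"type":"number"}},"required":["targets"]}

```bash
mkdir -p pics; cat > h.py <<'E'
import numpy as np, cv2
from workcell import ctrl
def cal(n):
    c=ctrl.get_calibration(n); f=200/np.tan(np.radians(c['fov_y'])/2)
    K=np.array([[f,0,c['cx']],[0,f,c['cy']],[0,0,1.]])
    return K,np.array(c['dist'],float),np.array(c['rvec'],float),np.array(c['tvec'],float)
def ray(n,uv):
    K,d,r,t=cal(n); R=cv2.Rodrigues(r)[0]
    p=cv2.undistortPoints(np.array([[uv]],float),K,d)[0,0]
    return -R.T@t, R.T@np.array([p[0],p[1],1.])
def onz(n,uv,z):
    o,v=ray(n,uv); return o+v*(z-o[2])/v[2]
def tri(obs):
    A=np.zeros((3,3));b=np.zeros(3)
    for n,uv in obs:
        o,v=ray(n,uv); v=v/np.linalg.norm(v);P=np.eye(3)-np.outer(v,v);A+=P;b+=P@o
    return np.linalg.solve(A,b)
def proj(n,X):
    K,d,r,t=cal(n); return cv2.projectPoints(np.array(X,float).reshape(-1,1,3),r,t,K,d)[0][:,0]
def snap(n,f=None):
    im=ctrl.get_image(n)
    if f: cv2.imwrite('pics/'+f,im[:,:,::-1])
    return im
E
python3 - <<'E'
from h import *
a=snap('top');b=snap('side')
cv2.imwrite('pics/a.png',cv2.resize(np.vstack([a,b])[:,:,::-1],(480,600),interpolation=cv2.INTER_AREA)) if 0 else None
cv2.imwrite('pics/top.png',a[:,:,::-1]);cv2.imwrite('pics/side.png',b[:,:,::-1])
for n in ['sieve','sieve_floor','sieve_grip','stand','tray','mat','mug','glue','cap0','nut0']:
    for c in ['top','side']:
        print(n,c,[(np.round(x['uv'],1).tolist(),round(x['score'],2)) for x in ctrl.pinpoint(n,c)[:4]])
o=ctrl.get_obs();print(o['ee_pos'],o['orientation'],o['width'],o['t'],ctrl.grip_point_offset)
E
```

```text
sieve top [([205.0, 213.2], 0.94)]
sieve side [([264.2, 295.5], 0.8)]
sieve_floor top [([205.7, 212.1], 0.78)]
sieve_floor side [([263.8, 293.6], 0.76), ([289.5, 291.3], 0.34)]
sieve_grip top [([215.3, 209.8], 0.58), ([234.1, 184.5], 0.48), ([227.8, 197.7], 0.34)]
sieve_grip side [([272.6, 256.7], 0.72)]
stand top [([214.1, 217.0], 0.7), ([398.5, 139.2], 0.53)]
stand side [([264.5, 311.6], 0.63)]
tray top [([450.7, 232.8], 0.97)]
tray side [([380.7, 163.4], 0.67), ([271.4, 257.9], 0.29)]
mat top [([451.4, 232.2], 0.71), ([333.6, 193.9], 0.57)]
mat side [([303.3, 215.7], 0.81), ([289.3, 159.6], 0.21)]
mug top [([279.5, 137.4], 0.97)]
mug side [([228.7, 228.4], 0.92)]
glue top [([396.7, 137.6], 0.55)]
glue side [([289.1, 159.8], 0.59)]
cap0 top [([159.1, 225.6], 0.89), ([225.4, 230.8], 0.86), ([187.2, 292.2], 0.79), ([216.7, 211.6], 0.69)]
cap0 side [([289.4, 295.3], 0.88), ([270.0, 293.1], 0.77), ([262.9, 281.2], 0.71), ([332.4, 373.1], 0.68)]
nut0 top [([229.8, 245.8], 0.58), ([232.1, 211.2], 0.53), ([234.0, 189.7], 0.4), ([212.5, 218.2], 0.39)]
nut0 side [([250.1, 271.6], 0.46)]
[ 210.07640496 -588.61207437  222.68146558] [-3.09557229e+00 -5.35743132e-01  1.55818977e-05] 87.9531798858615 1.1 18.700000000000003
```

View pics/top.png

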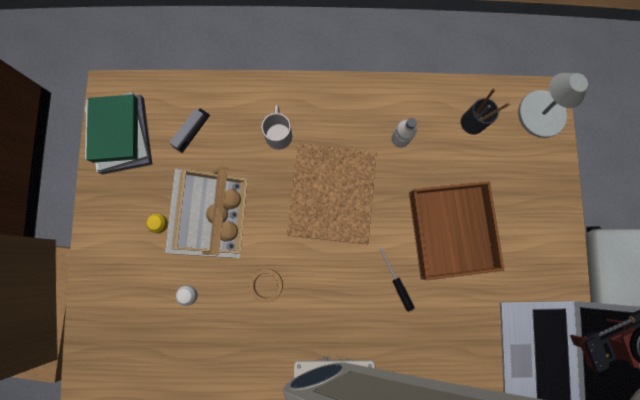

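View pics/side.png

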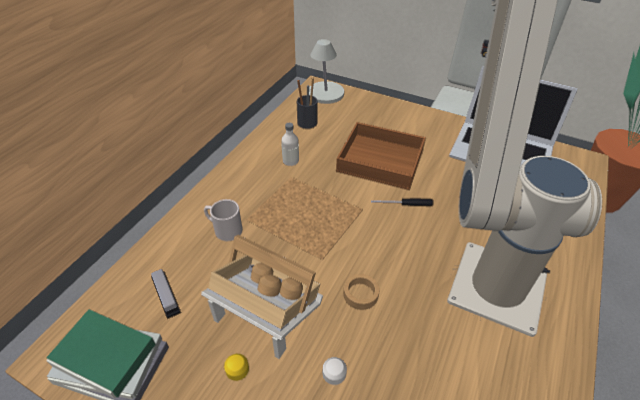

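The top view shows the sieve on the stand at about (207,213), caps on its right (low, -y) side and the handle near (217,210). The tray is at (455,230), mat (333,193), mug (277,130) and glue (403,132). The side view agrees: sieve (265,285), tray (381,155), mat (303,215).

Possible confusions:
- **Caps:** the wooden ones are at top (231,198), (215,212) and (228,231). The yellow look-alike at (157,223) and the white one at (186,295) are not meant.
- **Sieve:** the wooden ring at (268,285) is not the sieve. The sieve is the only box with a handle, and I'll take that.

```bash
python3 - <<'E'
from h import *
import cv2
a=snap('top'); snap('side')
print('grip',tri([('top',(215.3,209.8)),('side',(272.6,256.7))]))
print('floor',tri([('top',(205.7,212.1)),('side',(263.8,293.6))]))
print('mat',onz('top',(333.6,193.9),4),onz('side',(303.3,215.7),4))
print('tray',onz('top',(450.7,232.8),0),onz('side',(380.7,163.4),0))
print('mug',onz('top',(279.5,137.4),0),'glue',onz('top',(396.7,137.6),0),onz('side',(289.1,159.8),0))
for n,z in [('mat',4),('tray',60),('stand',60),('sieve',80)]:
    L=ctrl.outline_of(n,'top')
    for l in L[:2]:
        m=l['pixels'].astype(np.uint8)
        c=max(cv2.findContours(m,0,2)[0],key=cv2.contourArea)[:,0]
        P=np.array([onz('top',p,z)[:2] for p in c],np.float32)
        print(n,round(l['score'],2),l['box'],cv2.minAreaRect(P))
R=cv2.Rodrigues(ctrl.get_obs()['orientation'])[0];print(R.round(3))
cv2.imwrite('pics/crop.png',cv2.resize(a[155:270,150:260],None,fx=5,fy=5,interpolation=cv2.INTER_CUBIC)[:,:,::-1])
E
```

```text
grip [496.63941034 294.81036782 173.20566549]
floor [500.62197523 341.27994996  83.98998778]
mat [ 5.65302867e+02 -2.57665202e-01  4.00000000e+00] [573.761624    11.61244148   4.        ]
tray [ 454.56540085 -338.23418988    0.        ] [ 4.57512261e+02 -3.28536344e+02 -1.13686838e-13]
mug [733.06758432 158.27186437   0.        ] glue [ 736.465222   -188.14064289    0.        ] [ 7.44176489e+02 -2.01383952e+02 -1.13686838e-13]
mat 0.71 [289.2, 144.4, 374.8, 246.7] ((569.2631225585938, 3.483428955078125), (229.3040771484375, 269.7012939453125), 84.02410888671875)
tray 0.65 [406.6, 180.0, 504.3, 282.0] ((460.258056640625, -333.35699462890625), (251.68724060058594, 237.2711944580078), 6.531779766082764)
stand 0.55 [164.6, 170.1, 236.0, 257.8] ((506.5933837890625, 377.6197509765625), (26.30491828918457, 194.18487548828125), 86.46642303466797)
stand 0.36 [170.6, 167.1, 248.3, 258.5] ((511.3612365722656, 337.4085693359375), (191.3463134765625, 243.93727111816406), 87.0178451538086)
sieve 0.59 [171.9, 165.8, 247.6, 253.7] ((510.5462951660156, 333.04144287109375), (183.07394409179688, 236.1868438720703), 86.70657348632812)
[[ 0.942  0.336 -0.   ]
 [ 0.336 -0.942 -0.   ]
 [-0.    -0.    -1.   ]]
```

View pics/crop.png

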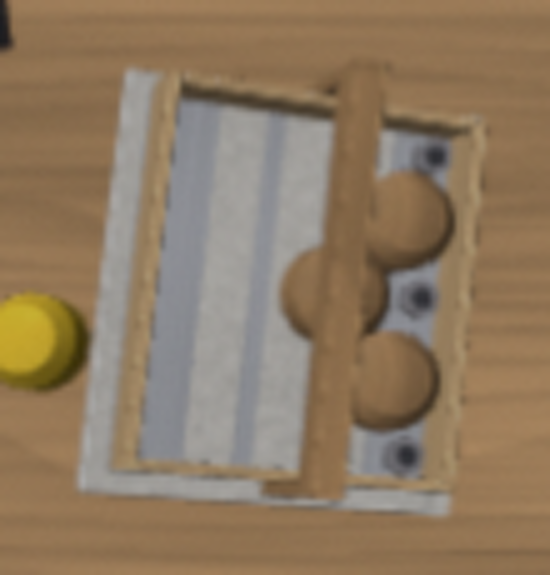

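Crop confirms the choice: handle bar from crop (362,65) to (322,492), three wooden caps, three dark nuts on the low right ledge. I'll get a side crop to fit the sieve pose.

```bash
python3 - <<'E'
from h import *
a=cv2.imread('pics/side.png')
cv2.imwrite('pics/crop2.png',cv2.resize(a[230:350,195:330],None,fx=5,fy=5,interpolation=cv2.INTER_CUBIC))
E
```

```text
(no output)
```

View pics/crop2.png

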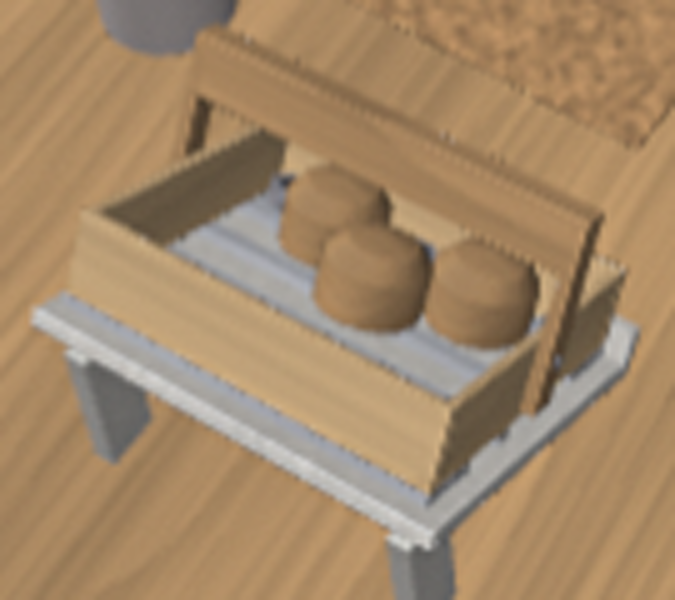

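```bash
python3 - <<'E'
from h import *
from scipy.optimize import least_squares
S=[((100,84,50),(88,210)),((-100,84,50),(447,405)),((-100,-84,50),(627,268)),((-100,84,0),(430,490)),((100,8,116),(200,30)),((-100,8,116),(583,222)),((-100,-8,116),(602,212)),((100,8,84),(195,92))]
T=[((100,-84,50),(483,120)),((-100,-84,50),(448,490)),((100,0,116),(362,65)),((-100,0,116),(321,497)),((-100,84,50),(118,470)),((100,84,50),(168,75))]
def X(p,P):
    R=cv2.Rodrigues(np.array([0,0,p[3]]))[0]@cv2.Rodrigues(np.array([.5,0,0]))[0]
    return np.array(P)@R.T+p[:3]
def f(p):
    r=[]
    for n,D,o in(('side',S,(195,230)),('top',T,(150,155))):
        r.append(proj(n,X(p,[d[0] for d in D]))-(np.array([d[1] for d in D])/5-.4+o))
    return np.vstack(r).ravel()
s=least_squares(f,[500,340,70,-.05],loss='soft_l1',x_scale=[10,10,10,.1]);p=s.x
print(p,f(p).reshape(-1,2).round(1).tolist());print('grip',X(p,[[0,0,100]]))
E
```

```text
[ 5.00317188e+02  3.41741222e+02  7.64940400e+01 -6.14845164e-02] [[-1.0, -0.4], [1.9, 1.1], [1.2, -0.1], [-0.0, 3.6], [2.6, 0.7], [-0.8, -1.7], [-1.3, -2.1], [1.0, 0.3], [0.0, -0.4], [0.0, 0.5], [0.6, 1.4], [0.3, -2.9], [-0.4, -0.3], [-1.0, -1.8]]
grip [[497.37132034 293.88925932 164.2522962 ]]
```

>>> {"op": "apply_moves", "data": {
  "targets": [
    {"tx": 0.02,"ty": 0.045,"tz": 0.005,"spin": -3},
    {"tx": 0.04,"ty": 0.09,"tz": 0.01,"spin": -6},
    {"tx": 0.06,"ty": 0.135,"tz": 0.015,"spin": -9},
    {"tx": 0.08,"ty": 0.18,"tz": 0.02,"spin": -12},
    {"tx": 0.1,"ty": 0.225,"tz": 0.025,"spin": -15},
    {"tx": 0.12,"ty": 0.27,"tz": 0.03,"spin": -18},
    {"tx": 0.14,"ty": 0.315,"tz": 0.03,"spin": -21},
    {"tx": 0.16,"ty": 0.36,"tz": 0.03,"spin": -23}
  ],
  "gripper": -0.3
}}

```text
t: 2.2
ee_pos: [370.7, -227.0, 253.2]
orientation: [3.139, -0.096, 0.002]
ft_force: [1.5, -0.2, -0.1]
width: 57.1
grasp_force: 0.0
```

>>> {"op": "apply_moves", "data": {
  "targets": [
    {"tx": 0.015,"ty": 0.047},
    {"tx": 0.03,"ty": 0.094},
    {"tx": 0.045,"ty": 0.141},
    {"tx": 0.06,"ty": 0.188},
    {"tx": 0.075,"ty": 0.235},
    {"tx": 0.09,"ty": 0.282},
    {"tx": 0.1,"ty": 0.329},
    {"tx": 0.11,"ty": 0.37}
  ]
}}

```text
validation failed for argument at $.ta...
```

>>> {"op": "apply_moves", "data": {
  "targets": [
    {"tx": 0.005,"ty": 0.04},
    {"tx": 0.01,"ty": 0.08},
    {"tx": 0.013,"ty": 0.12},
    {"tx": 0.016,"ty": 0.151},
    {"tx": 0.016,"ty": 0.151},
    {"tx": 0.016,"ty": 0.151},
    {"tx": 0.016,"ty": 0.151},
    {"tx": 0.016,"ty": 0.151}
  ]
}}

```text
validation failed for argument at $.ta...
```

```bash
python3 - <<'E'
from h import *
a=snap('wrist','w1.png')
o=ctrl.get_obs();print(o['ee_pos'],cv2.Rodrigues(o['orientation'])[0].round(3)[:,1],o['qpos'])
for n in ['sieve_grip']:
    for l in ctrl.pinpoint(n,'wrist'):print(l['uv'],l['score'],onz('wrist',l['uv'],164))
E
```

```text
[ 372.33102746 -221.38991998  252.88036963] [-0.059 -0.998 -0.003] [-0.56604062  0.09370597  2.00315661  0.00343157  1.045121    1.06245846]
```

View pics/w1.png

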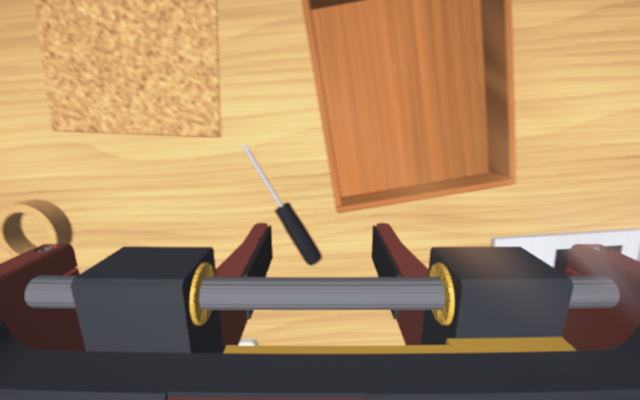

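The moves were refused because every row needs all four fields. The arm hasn't moved, and the wrist view shows the mat (130,70) and tray (415,90). Resending with all the fields.

>>> {"op": "apply_moves", "data": {
  "targets": [
    {"tx": 0.015,"ty": 0.047,"tz": 0,"spin": 0},
    {"tx": 0.03,"ty": 0.094,"tz": 0,"spin": 0},
    {"tx": 0.045,"ty": 0.141,"tz": 0,"spin": 0},
    {"tx": 0.06,"ty": 0.188,"tz": 0,"spin": 0},
    {"tx": 0.075,"ty": 0.235,"tz": 0,"spin": 0},
    {"tx": 0.09,"ty": 0.282,"tz": 0,"spin": 0},
    {"tx": 0.1,"ty": 0.329,"tz": 0,"spin": 0},
    {"tx": 0.11,"ty": 0.37,"tz": 0,"spin": 0}
  ]
}}

```text
t: 3.1
ee_pos: [480.8, 143.0, 252.8]
orientation: [3.14, -0.091, 0.001]
ft_force: [0.5, -0.3, -0.0]
width: 57.3
grasp_force: 0.0
```

>>> {"op": "apply_moves", "data": {
  "targets": [
    {"tx": 0.005,"ty": 0.04,"tz": 0,"spin": 0},
    {"tx": 0.01,"ty": 0.08,"tz": 0,"spin": 0},
    {"tx": 0.013,"ty": 0.12,"tz": 0,"spin": 0},
    {"tx": 0.016,"ty": 0.147,"tz": 0,"spin": 0},
    {"tx": 0.016,"ty": 0.147,"tz": 0,"spin": 0},
    {"tx": 0.016,"ty": 0.147,"tz": 0,"spin": 0},
    {"tx": 0.016,"ty": 0.147,"tz": 0,"spin": 0},
    {"tx": 0.016,"ty": 0.147,"tz": 0,"spin": 0}
  ]
}}

```text
t: 3.9
ee_pos: [496.2, 287.0, 252.7]
orientation: [3.14, -0.094, -0.0]
ft_force: [0.2, -0.4, 0.3]
width: 56.9
grasp_force: 0.0
```

```bash
python3 - <<'E'
from h import *
a=snap('wrist','w2.png')
o=ctrl.get_obs();print(o['t'],o['ee_pos'],cv2.Rodrigues(o['orientation'])[0].round(3)[:,1],o['qpos'])
for n in ['sieve_grip']:
    for l in ctrl.pinpoint(n,'wrist'):print(l['uv'],l['score'],onz('wrist',l['uv'],164))
E
```

```text
3.95 [496.24439959 287.17960089 252.79356393] [-0.06  -0.998  0.   ] [ 5.03920403e-01  3.13730548e-01  1.71922297e+00 -1.28494407e-04
  1.10871999e+00  2.13481196e+00]
[312.9, 194.8] 0.91 [502.60729901 293.81221133 164.        ]
```

View pics/w2.png

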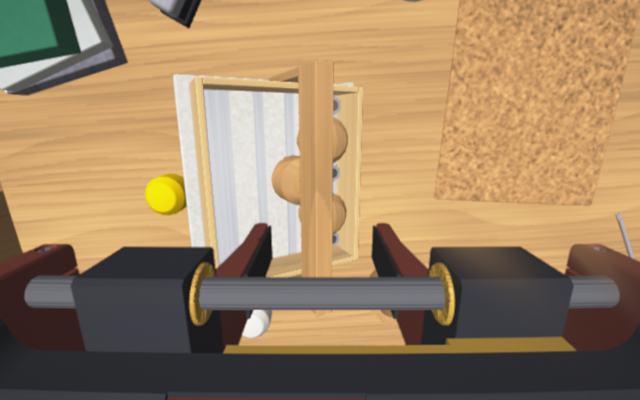

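The wrist view shows the bar running (317,62)–(318,310), parallel to the fingers and almost centred between them. The caps sit under and to the right of it, with nothing in the fingers' way. Descending.

>>> {"op": "apply_moves", "data": {
  "targets": [
    {"tx": 0.002,"ty": 0.006,"tz": -0.015,"spin": 0},
    {"tx": 0.003,"ty": 0.006,"tz": -0.035,"spin": 0},
    {"tx": 0.003,"ty": 0.006,"tz": -0.055,"spin": 0},
    {"tx": 0.003,"ty": 0.006,"tz": -0.075,"spin": 0},
    {"tx": 0.003,"ty": 0.006,"tz": -0.095,"spin": 0},
    {"tx": 0.003,"ty": 0.006,"tz": -0.105,"spin": 0},
    {"tx": 0.003,"ty": 0.006,"tz": -0.107,"spin": 0},
    {"tx": 0.003,"ty": 0.006,"tz": -0.107,"spin": 0}
  ]
}}

```text
t: 4.8
ee_pos: [499.2, 294.5, 145.5]
orientation: [3.14, -0.092, -0.0]
ft_force: [0.3, -0.6, -0.4]
width: 57.0
grasp_force: 0.0
```

```bash
python3 - <<'E'
from h import *
a=snap('side')
cv2.imwrite('pics/s3.png',cv2.resize(a[200:350,195:345],None,fx=4,fy=4,interpolation=cv2.INTER_CUBIC)[:,:,::-1])
E
```

```text
(no output)
```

View pics/s3.png

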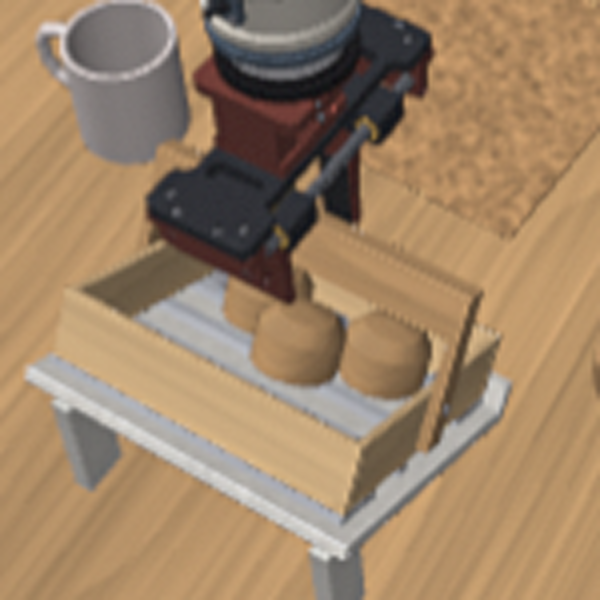

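>>> {"op": "apply_moves", "data": {
  "targets": [
    {"tx": 0,"ty": 0,"tz": 0,"spin": 0},
    {"tx": 0,"ty": 0,"tz": 0.002,"spin": 0},
    {"tx": 0,"ty": 0,"tz": 0.005,"spin": 0},
    {"tx": 0,"ty": 0,"tz": 0.01,"spin": 0},
    {"tx": 0,"ty": 0,"tz": 0.015,"spin": 0},
    {"tx": 0,"ty": 0,"tz": 0.02,"spin": 0},
    {"tx": 0,"ty": 0,"tz": 0.027,"spin": 0},
    {"tx": 0,"ty": 0,"tz": 0.035,"spin": 0}
  ],
  "gripper": 1
}}

```text
t: 5.65
ee_pos: [498.8, 294.3, 181.0]
orientation: [3.14, -0.092, -0.001]
ft_force: [-0.6, 0.6, -6.0]
width: 18.2
grasp_force: 27.5
```

>>> {"op": "apply_moves", "data": {
  "targets": [
    {"tx": 0,"ty": 0,"tz": 0.008,"spin": 0},
    {"tx": 0,"ty": 0,"tz": 0.016,"spin": 0},
    {"tx": 0,"ty": 0,"tz": 0.024,"spin": 0},
    {"tx": 0,"ty": 0,"tz": 0.032,"spin": 0},
    {"tx": 0,"ty": 0,"tz": 0.04,"spin": 0},
    {"tx": 0,"ty": 0,"tz": 0.048,"spin": 0},
    {"tx": 0,"ty": 0,"tz": 0.054,"spin": 0},
    {"tx": 0,"ty": 0,"tz": 0.056,"spin": 0}
  ]
}}

```text
t: 6.45
ee_pos: [499.4, 294.6, 237.6]
orientation: [-3.14, 0.092, -0.002]
ft_force: [0.0, 0.2, -6.0]
width: 16.0
grasp_force: 29.3
```

```bash
python3 - <<'E'
from h import *
a=snap('side');b=snap('wrist')
im=np.hstack([cv2.resize(a[150:350,180:380],(390,390),interpolation=cv2.INTER_CUBIC),cv2.resize(b,(410,256))[:,:] if 0 else cv2.copyMakeBorder(cv2.resize(b,(410,256)),0,134,0,0,cv2.BORDER_CONSTANT)])
cv2.imwrite('pics/s4.png',im[:,:,::-1])
o=ctrl.get_obs();print(o['ft_force'],o['moment'],o['width'])
E
```

```text
[ 0.12440139 -0.68297491 -6.10402762] [ 0.14378998 -0.0250609  -0.04466026] 16.46526445234128
```

View pics/s4.png

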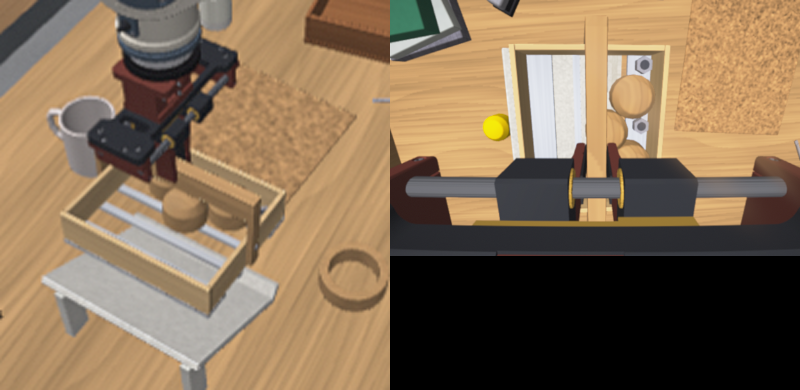

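Sieve is held level at 16 mm width, with the nuts still on the ledge. Carrying it gently to the tray.

>>> {"op": "apply_moves", "data": {
  "targets": [
    {"tx": 0,"ty": -0.003,"tz": 0,"spin": 0},
    {"tx": 0,"ty": -0.009,"tz": 0,"spin": 0},
    {"tx": 0,"ty": -0.018,"tz": 0,"spin": 0},
    {"tx": -0.001,"ty": -0.03,"tz": 0,"spin": 0},
    {"tx": -0.002,"ty": -0.045,"tz": 0,"spin": 0},
    {"tx": -0.003,"ty": -0.063,"tz": 0,"spin": 0},
    {"tx": -0.004,"ty": -0.084,"tz": 0,"spin": 0},
    {"tx": -0.005,"ty": -0.108,"tz": 0,"spin": 0}
  ]
}}

```text
t: 7.35
ee_pos: [493.8, 184.6, 236.7]
orientation: [3.14, -0.092, 0.0]
ft_force: [0.1, -0.5, -6.1]
width: 16.1
grasp_force: 29.2
```

>>> {"op": "apply_moves", "data": {
  "targets": [
    {"tx": -0.002,"ty": -0.027,"tz": 0,"spin": 0.3},
    {"tx": -0.004,"ty": -0.055,"tz": 0,"spin": 1},
    {"tx": -0.006,"ty": -0.083,"tz": 0,"spin": 1.7},
    {"tx": -0.008,"ty": -0.111,"tz": 0,"spin": 2.4},
    {"tx": -0.01,"ty": -0.139,"tz": 0,"spin": 3.1},
    {"tx": -0.012,"ty": -0.167,"tz": 0,"spin": 3.8},
    {"tx": -0.014,"ty": -0.195,"tz": 0,"spin": 4.5},
    {"tx": -0.016,"ty": -0.223,"tz": 0,"spin": 5.2}
  ]
}}

```text
t: 8.15
ee_pos: [477.2, -38.7, 236.9]
orientation: [3.141, 0.05, 0.0]
ft_force: [0.0, 0.3, -6.2]
width: 16.3
grasp_force: 29.3
```

>>> {"op": "apply_moves", "data": {
  "targets": [
    {"tx": -0.002,"ty": -0.028,"tz": 0,"spin": 0.7},
    {"tx": -0.004,"ty": -0.056,"tz": 0,"spin": 1.4},
    {"tx": -0.006,"ty": -0.084,"tz": 0,"spin": 2.1},
    {"tx": -0.008,"ty": -0.112,"tz": 0,"spin": 2.8},
    {"tx": -0.01,"ty": -0.14,"tz": 0,"spin": 3.5},
    {"tx": -0.012,"ty": -0.168,"tz": 0,"spin": 4.2},
    {"tx": -0.014,"ty": -0.196,"tz": 0,"spin": 4.7},
    {"tx": -0.016,"ty": -0.224,"tz": 0,"spin": 5}
  ]
}}

```text
t: 8.95
ee_pos: [460.6, -262.5, 236.8]
orientation: [3.136, 0.187, -0.0]
ft_force: [0.9, -0.3, -6.0]
width: 16.5
grasp_force: 29.3
```

>>> {"op": "apply_moves", "data": {
  "targets": [
    {"tx": -0.001,"ty": -0.022,"tz": -0.005,"spin": 0},
    {"tx": -0.002,"ty": -0.039,"tz": -0.015,"spin": 0},
    {"tx": -0.003,"ty": -0.052,"tz": -0.025,"spin": 0},
    {"tx": -0.004,"ty": -0.061,"tz": -0.035,"spin": 0},
    {"tx": -0.004,"ty": -0.067,"tz": -0.045,"spin": 0},
    {"tx": -0.004,"ty": -0.071,"tz": -0.055,"spin": 0},
    {"tx": -0.004,"ty": -0.073,"tz": -0.06,"spin": 0},
    {"tx": -0.004,"ty": -0.073,"tz": -0.06,"spin": 0}
  ]
}}

```text
t: 9.75
ee_pos: [457.8, -333.0, 175.6]
orientation: [-3.135, -0.188, 0.002]
ft_force: [-0.7, -0.4, -6.0]
width: 16.3
grasp_force: 29.3
```

```bash
python3 - <<'E'
from h import *
o=ctrl.get_obs();print(o['t'],o['ee_pos'],cv2.Rodrigues(o['orientation'])[0].round(3)[:,1],o['width'])
a=snap('side');b=snap('top');
for n in ['sieve','sieve_floor','sieve_grip','tray','nut0','cap0']:
    for c in ['top','side']:
        print(n,c,[(np.round(x['uv'],1).tolist(),round(x['score'],2)) for x in ctrl.pinpoint(n,c)[:4]])
im=np.vstack([cv2.resize(a[80:230,290:490],(533,400),interpolation=cv2.INTER_CUBIC)])
im2=cv2.resize(b[160:310,380:530],(260,260),interpolation=cv2.INTER_CUBIC)
im=np.hstack([im,cv2.copyMakeBorder(im2,0,140,0,0,cv2.BORDER_CONSTANT)])
cv2.imwrite('pics/s5.png',im[:,:,::-1])
E
```

```text
9.75 [ 457.76732383 -333.01478351  175.61479806] [ 0.12  -0.993 -0.001] 16.252378623482986
sieve top [([455.3, 232.8], 0.69)]
sieve side [([383.3, 145.6], 0.81)]
sieve_floor top [([454.9, 229.9], 0.64)]
sieve_floor side [([383.3, 145.1], 0.75)]
sieve_grip top [([470.4, 224.8], 0.81)]
sieve_grip side [([383.7, 118.9], 0.66)]
tray top [([450.6, 230.0], 0.58)]
tray side [([379.7, 160.1], 0.85)]
nut0 top [([469.8, 199.1], 0.49)]
nut0 side [([366.3, 130.4], 0.49), ([409.8, 143.1], 0.45)]
cap0 top [([160.0, 225.1], 0.91), ([456.4, 229.6], 0.75), ([480.7, 245.3], 0.61), ([471.7, 211.6], 0.39)]
cap0 side [([331.8, 371.6], 0.87), ([386.4, 142.7], 0.76), ([234.5, 367.3], 0.65), ([399.1, 137.3], 0.57)]
```

View pics/s5.png

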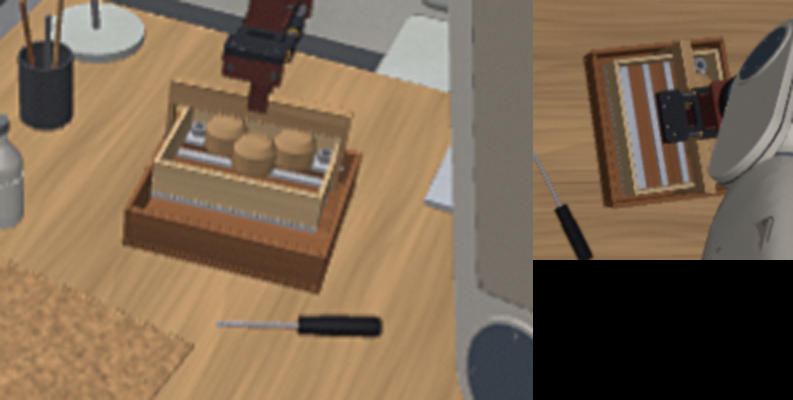

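The side crop shows the sieve level above the tray with caps in the middle and nuts at its far ledge (200,130) and (325,157). The top crop shows it centred on the tray and parallel to it. Checking the height.

```bash
python3 - <<'E'
from h import *
print(tri([('top',(455.3,232.8)),('side',(383.3,145.6))]),tri([('top',(454.9,229.9)),('side',(383.3,145.1))]),tri([('top',(470.4,224.8)),('side',(383.7,118.9))]))
print(tri([('top',(450.6,230)),('side',(379.7,160.1))]))
print(proj('side',[[457.8,-333,z] for z in (90,94,100,190,194)]),proj('top',[[457.8,-333,94]]))
E
```

```text
[ 451.89583248 -321.94901476   82.27314241] [ 456.07155354 -322.13849136   83.02650408] [ 464.41422943 -327.01546918  179.03570445]
[ 463.30330844 -335.4672616     7.12125831]
[[384.04955172 141.42779721]
 [384.18662835 140.44236912]
 [384.39320455 138.95702244]
 [387.636594   115.5893539 ]
 [387.78733095 114.50118738]] [[460.34036251 229.14964835]]
```

>>> {"op": "apply_moves", "data": {
  "targets": [
    {"tx": 0,"ty": 0,"tz": -0.01,"spin": 0},
    {"tx": -0.004,"ty": 0.032,"tz": -0.01,"spin": 0},
    {"tx": 0,"ty": 0,"tz": -0.01,"spin": 0},
    {"tx": 0.004,"ty": -0.032,"tz": -0.01,"spin": 0},
    {"tx": 0.004,"ty": -0.032,"tz": -0.01,"spin": 0},
    {"tx": 0,"ty": 0,"tz": -0.01,"spin": 0},
    {"tx": -0.004,"ty": 0.032,"tz": -0.01,"spin": 0},
    {"tx": -0.004,"ty": 0.032,"tz": -0.01,"spin": 0}
  ]
}}

```text
t: 11.25
ee_pos: [452.0, -297.7, 165.3]
orientation: [-3.132, -0.189, 0.006]
ft_force: [-1.0, 1.2, -6.0]
width: 15.9
grasp_force: 30.0
```

>>> {"op": "apply_moves", "data": {
  "targets": [
    {"tx": 0.004,"ty": -0.032,"tz": 0,"spin": 0},
    {"tx": 0.008,"ty": -0.064,"tz": 0,"spin": 0},
    {"tx": 0.008,"ty": -0.064,"tz": 0,"spin": 0},
    {"tx": 0.004,"ty": -0.032,"tz": 0,"spin": 0},
    {"tx": 0,"ty": 0,"tz": 0,"spin": 0},
    {"tx": 0,"ty": 0,"tz": 0,"spin": 0},
    {"tx": 0.004,"ty": -0.032,"tz": 0,"spin": 0},
    {"tx": 0.004,"ty": -0.032,"tz": 0,"spin": 0}
  ]
}}

```text
t: 12.05
ee_pos: [459.5, -336.4, 167.1]
orientation: [3.133, 0.187, 0.004]
ft_force: [0.9, -0.4, -5.1]
width: 15.7
grasp_force: 30.0
```

```bash
cat > look.py <<'E'
from h import *
import sys
o=ctrl.get_obs();print(o['t'],o['ee_pos'],o['ft_force'],o['width'])
a=snap('side');b=snap('top');snap('wrist')
for n in ['nut0','cap0']:
    for c in ['top','side','wrist']:
        print(n,c,[(np.round(x['uv'],1).tolist(),round(x['score'],2)) for x in ctrl.pinpoint(n,c)[:6]])
im=cv2.resize(a[100:200,310:450],(540,386),interpolation=cv2.INTER_CUBIC)
im2=cv2.resize(b[170:290,400:510],(260,284),interpolation=cv2.INTER_CUBIC)
im=np.hstack([im,cv2.copyMakeBorder(im2,0,102,0,0,cv2.BORDER_CONSTANT)])
cv2.imwrite('pics/'+sys.argv[1],im[:,:,::-1])
E
python3 look.py s6.png
```

```text
12.05 [ 459.46049415 -336.3715444   167.05503613] [ 0.92304485 -0.40415905 -5.11529389] 15.744324841537566
nut0 top [([473.3, 196.1], 0.64), ([473.7, 211.5], 0.58)]
nut0 side [([409.0, 141.9], 0.59), ([364.9, 127.0], 0.35)]
nut0 wrist [([404.3, 105.6], 0.86)]
cap0 top [([157.5, 226.1], 0.64), ([187.7, 293.7], 0.62), ([472.0, 210.4], 0.59), ([481.5, 243.3], 0.44)]
cap0 side [([235.8, 368.7], 0.98), ([371.7, 133.4], 0.73), ([333.7, 370.6], 0.6), ([400.2, 139.4], 0.59), ([383.1, 141.5], 0.52)]
cap0 wrist [([380.0, 248.7], 0.81), ([339.9, 203.0], 0.71), ([381.7, 146.2], 0.6)]
```

>>> {"op": "apply_moves", "data": {
  "targets": [
    {"tx": -0.004,"ty": 0.034,"tz": 0,"spin": 0},
    {"tx": 0,"ty": 0,"tz": 0,"spin": 0},
    {"tx": 0.004,"ty": -0.034,"tz": 0,"spin": 0},
    {"tx": 0,"ty": 0,"tz": 0,"spin": 0},
    {"tx": -0.004,"ty": 0.034,"tz": 0,"spin": 0},
    {"tx": 0,"ty": 0,"tz": 0,"spin": 0},
    {"tx": 0.004,"ty": -0.034,"tz": 0,"spin": 0},
    {"tx": 0,"ty": 0,"tz": 0,"spin": 0}
  ]
}}

```text
t: 13.3
ee_pos: [460.9, -340.2, 167.8]
orientation: [3.13, 0.182, 0.008]
ft_force: [1.7, 0.7, -4.3]
width: 15.7
grasp_force: 29.9
```

>>> {"op": "apply_moves", "data": {
  "targets": [
    {"tx": -0.004,"ty": 0.034,"tz": 0,"spin": 0},
    {"tx": 0,"ty": 0,"tz": 0,"spin": 0},
    {"tx": 0.004,"ty": -0.034,"tz": 0,"spin": 0},
    {"tx": 0,"ty": 0,"tz": 0,"spin": 0},
    {"tx": -0.004,"ty": 0.034,"tz": 0,"spin": 0},
    {"tx": 0,"ty": 0,"tz": 0,"spin": 0},
    {"tx": 0,"ty": 0,"tz": 0,"spin": 0},
    {"tx": 0,"ty": 0,"tz": 0,"spin": 0}
  ]
}}

```text
t: 14.1
ee_pos: [458.3, -333.9, 166.9]
orientation: [3.136, 0.187, 0.001]
ft_force: [-0.6, -0.2, -5.3]
width: 15.5
grasp_force: 30.0
```

```bash
python3 look.py s7.png
```

```text
14.1 [ 458.3077531  -333.88239689  166.871356  ] [-0.56169553 -0.23395272 -5.28872776] 15.521888240120473
nut0 top []
nut0 side []
nut0 wrist [([360.5, 188.7], 0.6), ([300.9, 205.6], 0.31)]
cap0 top [([453.3, 234.0], 0.66), ([190.8, 295.6], 0.61), ([469.6, 250.4], 0.6), ([157.6, 227.1], 0.56), ([460.2, 212.4], 0.51)]
cap0 side [([399.8, 144.5], 0.71), ([383.3, 152.7], 0.69), ([333.3, 369.5], 0.63), ([367.9, 142.8], 0.61)]
cap0 wrist [([299.9, 207.5], 0.94), ([337.0, 142.8], 0.9)]
```

>>> {"op": "apply_moves", "data": {
  "targets": [
    {"tx": -0.004,"ty": 0.034,"tz": 0,"spin": 0},
    {"tx": 0,"ty": 0,"tz": 0,"spin": 0},
    {"tx": 0.004,"ty": -0.034,"tz": 0,"spin": 0},
    {"tx": 0,"ty": 0,"tz": 0,"spin": 0},
    {"tx": -0.004,"ty": 0.034,"tz": 0,"spin": 0},
    {"tx": 0,"ty": 0,"tz": 0,"spin": 0},
    {"tx": 0.004,"ty": -0.034,"tz": 0,"spin": 0},
    {"tx": 0,"ty": 0,"tz": 0,"spin": 0}
  ]
}}

```text
t: 15.35
ee_pos: [460.6, -339.6, 167.9]
orientation: [3.131, 0.181, 0.007]
ft_force: [-0.0, 0.8, 1.2]
width: 2.4
grasp_force: 0.0
```

>>> {"op": "apply_moves", "data": {
  "targets": [
    {"tx": -0.004,"ty": 0.034,"tz": 0,"spin": 0},
    {"tx": 0,"ty": 0,"tz": 0,"spin": 0},
    {"tx": 0.004,"ty": -0.034,"tz": 0,"spin": 0},
    {"tx": 0,"ty": 0,"tz": 0,"spin": 0},
    {"tx": -0.004,"ty": 0.034,"tz": 0,"spin": 0},
    {"tx": 0,"ty": 0,"tz": 0,"spin": 0},
    {"tx": 0,"ty": 0,"tz": 0,"spin": 0},
    {"tx": 0,"ty": 0,"tz": 0,"spin": 0}
  ]
}}

```text
t: 16.15
ee_pos: [458.7, -334.3, 167.4]
orientation: [3.135, 0.186, 0.002]
ft_force: [-0.1, -0.1, -0.3]
width: 0.9
grasp_force: 0.0
```

>>> {"op": "apply_moves", "data": {
  "targets": [
    {"tx": 0,"ty": 0,"tz": 0,"spin": 0},
    {"tx": 0,"ty": 0,"tz": 0,"spin": 0},
    {"tx": 0,"ty": 0,"tz": 0,"spin": 0},
    {"tx": 0,"ty": 0,"tz": 0,"spin": 0},
    {"tx": 0,"ty": 0,"tz": 0,"spin": 0},
    {"tx": 0,"ty": 0,"tz": 0,"spin": 0},
    {"tx": 0,"ty": 0,"tz": 0,"spin": 0},
    {"tx": 0,"ty": 0,"tz": 0,"spin": 0}
  ]
}}

```text
t: 16.95
ee_pos: [458.1, -333.6, 166.7]
orientation: [-3.136, -0.187, -0.0]
ft_force: [-0.4, 0.2, -0.5]
width: 0.2
grasp_force: 0.0
```

```bash
python3 look.py s8.png; python3 - <<'E'
from h import *
w=snap('wrist');a=snap('side');b=snap('top')
im=np.zeros((600,800,3),np.uint8)
im[:300,:480]=cv2.resize(w[:400],(480,300),interpolation=cv2.INTER_AREA)
im[300:,:480]=cv2.resize(a[110:185,320:440],(480,300),interpolation=cv2.INTER_CUBIC)
im[:360,480:]=cv2.resize(b[175:295,400:507],(320,360),interpolation=cv2.INTER_CUBIC)
cv2.imwrite('pics/last.png',im[:,:,::-1])
E
```

```text
16.95 [ 458.08392645 -333.64551858  166.66690147] [-0.39134908  0.18506342 -0.47187711] 0.2094844176953897
nut0 top [([449.7, 233.6], 0.24)]
nut0 side []
nut0 wrist [([368.2, 186.2], 0.71)]
cap0 top [([159.5, 224.9], 0.85), ([189.1, 295.7], 0.72), ([464.5, 251.7], 0.69), ([450.6, 237.3], 0.61), ([459.6, 213.3], 0.58)]
cap0 side [([332.7, 371.9], 0.84), ([399.6, 153.5], 0.7), ([384.1, 157.8], 0.61), ([366.7, 151.3], 0.52)]
cap0 wrist [([316.8, 197.5], 0.93), ([352.0, 240.6], 0.88)]
```

View pics/last.png

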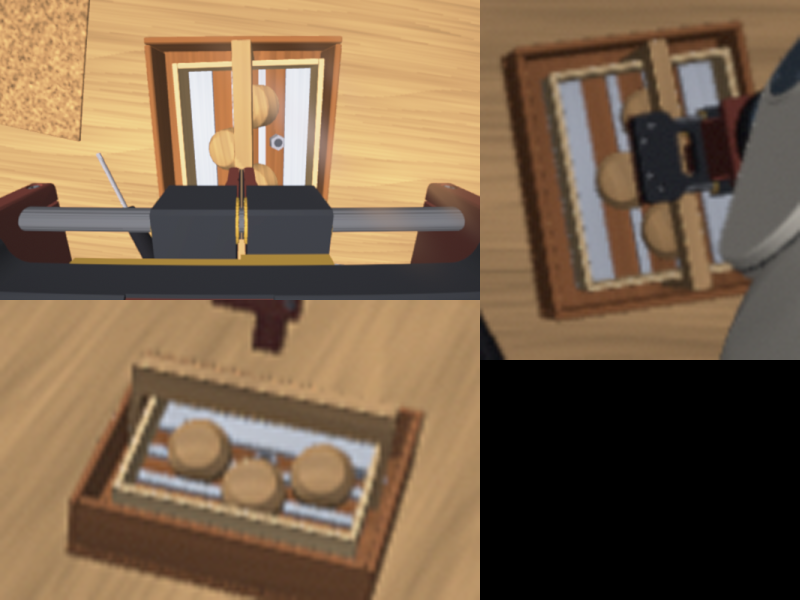

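The wrist part of the picture shows the shut fingers over the bar. The sieve has slipped from the grip and sits upright in the tray: all three caps inside, and at least one nut visible at about (278,142). I'll locate the bar and regrasp.

```bash
python3 - <<'E'
from h import *
snap('side');snap('top');
A=tri([('top',(400+657/2.99,175+40/3)),('side',(353.9,124.3))]);B=tri([('top',(400+697/2.99-160.5*0-0,175+288/3)),('side',(419,137))]) if 0 else None
ta=(400+(657-480)/2.99,175+42/3);tb=(400+(697-480)/2.99,175+290/3)
print(ta,tb)
a=tri([('top',ta),('side',(353.9,124.3))]);b=tri([('top',tb),('side',(419,137))]);print(a,b,(a+b)/2,b-a,np.linalg.norm(a-b))
for z in(120,130):print(onz('top',ta,z),onz('top',tb,z))
for n in ['sieve','sieve_floor','sieve_grip','tray']:
    for c in ['top','side']:
        print(n,c,[(np.round(x['uv'],1).tolist(),round(x['score'],2)) for x in ctrl.pinpoint(n,c)[:2]])
l=ctrl.outline_of('tray','top')[0];m=l['pixels'].astype(np.uint8)
c=max(cv2.findContours(m,0,2)[0],key=cv2.contourArea)[:,0];print(l['box'],cv2.minAreaRect(np.array([onz('top',p,60)[:2] for p in c],np.float32)))
E
```

```text
(459.1973244147157, 189.0) (472.5752508361204, 271.6666666666667)
[ 561.1181668  -320.9415219   131.17896141] [ 348.8250026  -343.05503774  138.66727859] [ 454.9715847  -331.99827982  134.92312   ] [-212.29316419  -22.11351584    7.48831719] 213.5731023351481
[ 561.43766529 -325.57743147  120.        ] [ 346.74610931 -350.88460452  120.        ]
[ 559.64526342 -321.92105729  130.        ] [ 347.01619032 -346.98511128  130.        ]
sieve top [([451.0, 232.6], 0.75)]
sieve side [([380.4, 157.8], 0.73)]
sieve_floor top [([455.3, 227.6], 0.65)]
sieve_floor side [([385.8, 154.5], 0.72)]
sieve_grip top [([465.5, 226.6], 0.65)]
sieve_grip side [([382.0, 133.7], 0.93)]
tray top [([447.9, 231.6], 0.87)]
tray side []
[403.2, 182.3, 493.6, 286.3] ((455.0934143066406, -327.98675537109375), (258.841552734375, 235.17666625976562), 6.336380958557129)
```

>>> {"op": "apply_moves", "data": {
  "targets": [
    {"tx": 0,"ty": 0,"tz": 0,"spin": 0},
    {"tx": 0,"ty": 0,"tz": 0,"spin": 0},
    {"tx": 0,"ty": 0,"tz": 0,"spin": 0},
    {"tx": 0,"ty": 0,"tz": 0,"spin": 0},
    {"tx": 0,"ty": 0,"tz": 0,"spin": 0},
    {"tx": 0,"ty": 0,"tz": 0,"spin": 0},
    {"tx": -0.002,"ty": 0,"tz": -0.01,"spin": 0},
    {"tx": -0.002,"ty": 0,"tz": -0.02,"spin": 0}
  ],
  "gripper": -0.3
}}

```text
t: 18.9
ee_pos: [455.9, -333.6, 146.0]
orientation: [3.136, 0.187, 0.0]
ft_force: [0.1, -0.1, 0.4]
width: 56.4
grasp_force: 0.0
```

>>> {"op": "apply_moves", "data": {
  "targets": [
    {"tx": 0,"ty": 0,"tz": -0.01,"spin": 0},
    {"tx": 0,"ty": 0,"tz": -0.02,"spin": 0},
    {"tx": 0,"ty": 0,"tz": -0.03,"spin": 0},
    {"tx": 0,"ty": 0,"tz": -0.04,"spin": 0},
    {"tx": 0,"ty": 0,"tz": -0.05,"spin": 0},
    {"tx": 0,"ty": 0,"tz": -0.055,"spin": 0},
    {"tx": 0,"ty": 0,"tz": -0.055,"spin": 0},
    {"tx": 0,"ty": 0,"tz": -0.055,"spin": 0}
  ]
}}

```text
t: 19.7
ee_pos: [456.2, -333.7, 91.7]
orientation: [3.136, 0.187, 0.0]
ft_force: [-0.4, -0.0, -0.1]
width: 57.2
grasp_force: 0.0
```

>>> {"op": "apply_moves", "data": {
  "targets": [
    {"tx": 0,"ty": 0,"tz": 0,"spin": 0},
    {"tx": 0,"ty": 0,"tz": 0,"spin": 0},
    {"tx": 0,"ty": 0,"tz": 0,"spin": 0},
    {"tx": 0,"ty": 0,"tz": 0,"spin": 0},
    {"tx": 0,"ty": 0,"tz": 0,"spin": 0},
    {"tx": 0,"ty": 0,"tz": 0,"spin": 0},
    {"tx": 0,"ty": 0,"tz": 0,"spin": 0},
    {"tx": 0,"ty": 0,"tz": 0,"spin": 0}
  ],
  "gripper": 1
}}

```text
t: 20.5
ee_pos: [456.6, -334.3, 92.1]
orientation: [3.135, 0.188, 0.002]
ft_force: [-0.1, -2.2, 3.5]
width: 17.6
grasp_force: 30.0
```

```bash
python3 - <<'E'
from h import *
o=ctrl.get_obs();print(o['t'],o['ee_pos'],o['ft_force'],o['width'])
snap('wrist')
print([(np.round(x['uv'],1).tolist(),round(x['score'],2)) for x in ctrl.pinpoint('nut0','wrist')])
E
```

```text
20.5 [ 456.62011159 -334.32840559   92.14048351] [-0.0817359  -2.1652664   3.47898939] 17.577954632590192
[([380.4, 205.2], 0.67)]
```

>>> {"op": "apply_moves", "data": {
  "targets": [
    {"tx": 0,"ty": 0,"tz": 0.004,"spin": 0},
    {"tx": 0,"ty": 0,"tz": 0.012,"spin": 0},
    {"tx": 0,"ty": 0,"tz": 0.022,"spin": 0},
    {"tx": 0,"ty": 0,"tz": 0.034,"spin": 0},
    {"tx": 0,"ty": 0,"tz": 0.046,"spin": 0},
    {"tx": 0,"ty": 0,"tz": 0.056,"spin": 0},
    {"tx": 0,"ty": 0,"tz": 0.063,"spin": 0},
    {"tx": 0,"ty": 0,"tz": 0.066,"spin": 0}
  ]
}}

```text
t: 21.4
ee_pos: [456.4, -333.9, 158.8]
orientation: [3.135, 0.187, 0.002]
ft_force: [0.5, -0.3, -4.7]
width: 15.8
grasp_force: 30.0
```

>>> {"op": "apply_moves", "data": {
  "targets": [
    {"tx": 0,"ty": 0,"tz": 0,"spin": 0},
    {"tx": 0,"ty": 0,"tz": 0,"spin": 0},
    {"tx": 0,"ty": 0,"tz": 0,"spin": 0},
    {"tx": 0,"ty": 0,"tz": 0,"spin": 0},
    {"tx": 0,"ty": 0,"tz": 0,"spin": 0},
    {"tx": 0,"ty": 0,"tz": 0,"spin": 0},
    {"tx": 0,"ty": 0,"tz": 0,"spin": 0},
    {"tx": 0,"ty": 0,"tz": 0,"spin": 0}
  ]
}}

```text
t: 22.2
ee_pos: [456.1, -333.6, 157.7]
orientation: [-3.136, -0.187, 0.0]
ft_force: [1.0, 0.4, -4.7]
width: 15.9
grasp_force: 30.0
```

```bash
cat > l2.py <<'E'
from h import *
F=[]
for i in range(4):
    w=snap('wrist');o=ctrl.get_obs();F.append(o['ft_force'][2])
print(o['t'],o['ee_pos'],o['width'],np.mean(F),np.std(F))
for n in ['nut0','cap0']: print(n,'wrist',[(np.round(x['uv'],1).tolist(),round(x['score'],2)) for x in ctrl.pinpoint(n,'wrist')])
a=snap('side');b=snap('top')
for n in ['nut0','cap0','sieve_grip','sieve_floor']:
  for c in ['side','top']: print(n,c,[(np.round(x['uv'],1).tolist(),round(x['score'],2)) for x in ctrl.pinpoint(n,c)])
np.savez('im.npz',w=w,a=a,b=b)
E
python3 l2.py
```

```text
22.4 [ 456.10464879 -333.60501173  157.68008067] 16.15429361553034 -5.161940676648833 0.38073339945031315
nut0 wrist [([366.1, 186.8], 0.59)]
cap0 wrist [([340.7, 146.1], 0.92), ([298.6, 215.8], 0.81)]
nut0 side [([302.5, 212.4], 0.58)]
nut0 top [([456.9, 230.1], 0.68)]
cap0 side [([331.9, 370.1], 0.94), ([402.3, 139.9], 0.8), ([384.9, 144.1], 0.73), ([233.0, 368.2], 0.56), ([367.2, 135.6], 0.51)]
cap0 top [([157.9, 222.5], 0.91), ([188.1, 296.4], 0.7), ([453.3, 235.6], 0.68), ([471.3, 249.8], 0.63), ([463.0, 210.8], 0.54)]
sieve_grip side [([388.0, 117.9], 0.91)]
sieve_grip top [([472.2, 226.8], 0.95)]
sieve_floor side [([385.0, 139.5], 0.97)]
sieve_floor top [([459.2, 229.4], 0.77), ([448.7, 233.2], 0.5)]
```

The nut at wrist (366,187) stays fixed in the world while the sieve lifts, so it lies in the tray. I'll slide the sieve gently to one side to count the nuts.

>>> {"op": "apply_moves", "data": {
  "targets": [
    {"tx": 0,"ty": 0.002,"tz": 0.003,"spin": 0},
    {"tx": 0,"ty": 0.008,"tz": 0.01,"spin": 0},
    {"tx": 0,"ty": 0.018,"tz": 0.018,"spin": 0},
    {"tx": 0,"ty": 0.032,"tz": 0.026,"spin": 0},
    {"tx": 0,"ty": 0.05,"tz": 0.034,"spin": 0},
    {"tx": 0,"ty": 0.07,"tz": 0.042,"spin": 0},
    {"tx": 0,"ty": 0.088,"tz": 0.05,"spin": 0},
    {"tx": 0,"ty": 0.102,"tz": 0.055,"spin": 0}
  ]
}}

```text
t: 23.8
ee_pos: [456.2, -229.7, 213.8]
orientation: [3.136, 0.189, 0.001]
ft_force: [1.4, -0.1, -6.1]
width: 15.6
grasp_force: 30.0
```

>>> {"op": "apply_moves", "data": {
  "targets": [
    {"tx": 0,"ty": 0.01,"tz": 0,"spin": 0},
    {"tx": 0,"ty": 0.016,"tz": 0,"spin": 0},
    {"tx": 0,"ty": 0.019,"tz": 0,"spin": 0},
    {"tx": 0,"ty": 0.02,"tz": 0,"spin": 0},
    {"tx": 0,"ty": 0.02,"tz": 0,"spin": 0},
    {"tx": 0,"ty": 0.02,"tz": 0,"spin": 0},
    {"tx": 0,"ty": 0.02,"tz": 0,"spin": 0},
    {"tx": 0,"ty": 0.02,"tz": 0,"spin": 0}
  ]
}}

```text
t: 24.6
ee_pos: [456.1, -211.9, 212.6]
orientation: [-3.136, -0.187, 0.0]
ft_force: [-0.3, 0.5, -5.5]
width: 15.7
grasp_force: 30.0
```

```bash
python3 l2.py; python3 - <<'E'
from h import *
for c in ('wrist','top','side'):
    snap(c)
    for x in ctrl.pinpoint('nut0',c): print(c,x['score'],x['uv'],'tray',onz(c,x['uv'],14).round(),'sieve',onz(c,x['uv'],140).round())
    for x in ctrl.outline_of('nut0',c): print(c,x['score'],x['box'],x['pixels'].sum())
E
```

```text
24.8 [ 456.06859888 -211.67993502  212.65779376] 15.852057646998231 -4.904754401248911 0.4809693619167411
nut0 wrist [([488.9, 123.4], 0.8), ([472.8, 251.7], 0.64), ([457.3, 191.5], 0.61)]
cap0 wrist [([301.7, 216.3], 0.58), ([341.8, 146.7], 0.55)]
nut0 side [([410.0, 153.6], 0.45)]
nut0 top []
cap0 side [([234.8, 368.7], 0.9), ([336.0, 370.7], 0.86), ([373.4, 153.8], 0.79), ([357.2, 141.4], 0.59), ([392.0, 148.4], 0.54), ([410.4, 153.1], 0.28), ([265.6, 311.8], 0.21)]
cap0 top [([188.6, 293.9], 0.76), ([160.5, 225.0], 0.64), ([424.1, 210.5], 0.59), ([279.0, 135.5], 0.57), ([413.9, 234.5], 0.55), ([429.9, 250.7], 0.46)]
sieve_grip side [([372.0, 122.6], 0.64)]
sieve_grip top []
sieve_floor side [([371.6, 149.7], 0.77)]
sieve_floor top []
wrist 0.64 [468.8, 251.9] tray [ 383. -412.   14.] sieve [ 432. -340.  140.]
wrist 0.57 [488.5, 123.5] tray [ 544. -397.   14.] sieve [ 536. -330.  140.]
wrist 0.55 [458.7, 188.3] tray [ 464. -380.   14.] sieve [ 484. -318.  140.]
wrist 0.76 [462.0, 243.6, 481.1, 260.6] 279
wrist 0.71 [481.5, 111.9, 503.0, 131.7] 286
wrist 0.51 [451.5, 183.2, 474.1, 200.8] 266
wrist 0.45 [349.4, 70.7, 557.0, 278.1] 20196
side 0.44 [405.0, 155.4] tray [ 394. -391.   14.] sieve [ 359. -233.  140.]
side 0.17 [375.2, 123.7] tray [ 555. -519.   14.] sieve [ 498. -344.  140.]
```

All three nuts are in the tray, at about (383,-412), (544,-397) and (464,-380), and the caps are in the sieve, which is still up beside the tray. Moving to the mat at (569,3).

>>> {"op": "apply_moves", "data": {
  "targets": [
    {"tx": 0.002,"ty": 0.004,"tz": 0,"spin": -0.5},
    {"tx": 0.007,"ty": 0.013,"tz": 0,"spin": -1.5},
    {"tx": 0.014,"ty": 0.027,"tz": 0,"spin": -3},
    {"tx": 0.024,"ty": 0.045,"tz": 0,"spin": -4.5},
    {"tx": 0.035,"ty": 0.067,"tz": 0,"spin": -6},
    {"tx": 0.047,"ty": 0.09,"tz": 0,"spin": -7.5},
    {"tx": 0.059,"ty": 0.113,"tz": 0,"spin": -9},
    {"tx": 0.071,"ty": 0.136,"tz": 0,"spin": -10.5}
  ]
}}

```text
t: 26.65
ee_pos: [527.6, -74.4, 212.7]
orientation: [-3.14, 0.103, -0.0]
ft_force: [0.1, 0.3, -4.8]
width: 15.6
grasp_force: 30.0
```

>>> {"op": "apply_moves", "data": {
  "targets": [
    {"tx": 0.012,"ty": 0.023,"tz": -0.005,"spin": -1},
    {"tx": 0.023,"ty": 0.043,"tz": -0.015,"spin": -2},
    {"tx": 0.031,"ty": 0.058,"tz": -0.03,"spin": -2},
    {"tx": 0.037,"ty": 0.069,"tz": -0.045,"spin": -2},
    {"tx": 0.04,"ty": 0.076,"tz": -0.06,"spin": -2},
    {"tx": 0.042,"ty": 0.079,"tz": -0.075,"spin": -2},
    {"tx": 0.042,"ty": 0.079,"tz": -0.09,"spin": -2},
    {"tx": 0.042,"ty": 0.079,"tz": -0.1,"spin": -2}
  ]
}}

```text
t: 27.45
ee_pos: [568.2, 2.9, 110.9]
orientation: [3.138, -0.156, -0.003]
ft_force: [-0.6, -0.0, -4.9]
width: 15.9
grasp_force: 30.0
```

>>> {"op": "apply_moves", "data": {
  "targets": [
    {"tx": 0,"ty": 0,"tz": -0.001,"spin": 0},
    {"tx": 0,"ty": 0,"tz": -0.003,"spin": 0},
    {"tx": 0,"ty": 0,"tz": -0.005,"spin": 0},
    {"tx": 0,"ty": 0,"tz": -0.007,"spin": 0},
    {"tx": 0,"ty": 0,"tz": -0.009,"spin": 0},
    {"tx": 0,"ty": 0,"tz": -0.011,"spin": 0},
    {"tx": 0,"ty": 0,"tz": -0.013,"spin": 0},
    {"tx": 0,"ty": 0,"tz": -0.015,"spin": 0}
  ]
}}

```text
t: 28.25
ee_pos: [569.1, 3.4, 97.6]
orientation: [-3.138, 0.155, -0.0]
ft_force: [0.7, -0.4, -6.0]
width: 16.1
grasp_force: 30.0
```

```bash
python3 l2.py; python3 - <<'E'
from h import *
snap('top');snap('side')
for n in('mat','sieve','sieve_floor','sieve_grip'):
  for c in('top','side'): print(n,c,[(x['uv'],onz(c,x['uv'],4 if n=='mat' else 10).round()) for x in ctrl.pinpoint(n,c)[:2]])
E
```

```text
28.45 [569.06643094   3.37771445  97.61621109] 15.559735305067514 -4.944292007718804 0.45695296931367635
nut0 wrist []
cap0 wrist [([299.3, 215.4], 0.87), ([345.6, 146.8], 0.61)]
nut0 side [([365.8, 141.0], 0.61), ([411.6, 152.5], 0.38), ([386.9, 151.9], 0.36)]
nut0 top [([470.2, 202.6], 0.5), ([480.2, 258.2], 0.43), ([470.1, 232.9], 0.38)]
cap0 side [([235.9, 368.0], 0.88), ([324.5, 211.5], 0.76), ([334.1, 371.5], 0.74), ([303.0, 214.9], 0.7), ([296.6, 197.6], 0.68), ([364.9, 142.8], 0.21)]
cap0 top [([158.2, 227.8], 0.75), ([189.1, 291.1], 0.66)]
sieve_grip side [([304.0, 184.4], 0.58)]
sieve_grip top []
sieve_floor side [([307.0, 209.0], 0.8)]
sieve_floor top []
mat top []
mat side [([289.8, 158.8], array([ 742., -203.,    4.])), ([304.9, 216.2], array([569.,  11.,   4.]))]
sieve top []
sieve side [([303.4, 210.0], array([582.,  -4.,  10.]))]
sieve_floor top []
sieve_floor side [([304.3, 207.8], array([584., -14.,  10.])), ([325.3, 210.6], array([522., -33.,  10.]))]
sieve_grip top [([449.3, 230.4], array([ 461., -331.,   10.]))]
sieve_grip side [([305.7, 186.4], array([ 625., -100.,   10.]))]
```

>>> {"op": "apply_moves", "data": {
  "targets": [
    {"tx": 0,"ty": 0,"tz": -0.001,"spin": 0},
    {"tx": 0,"ty": 0,"tz": -0.002,"spin": 0},
    {"tx": 0,"ty": 0,"tz": -0.003,"spin": 0},
    {"tx": 0,"ty": 0,"tz": -0.004,"spin": 0},
    {"tx": 0,"ty": 0,"tz": -0.005,"spin": 0},
    {"tx": 0,"ty": 0,"tz": -0.006,"spin": 0},
    {"tx": 0,"ty": 0,"tz": -0.007,"spin": 0},
    {"tx": 0,"ty": 0,"tz": -0.008,"spin": 0}
  ]
}}

```text
t: 30.35
ee_pos: [569.1, 3.4, 89.6]
orientation: [-3.138, 0.155, -0.0]
ft_force: [0.4, -0.4, -5.4]
width: 15.6
grasp_force: 30.0
```

>>> {"op": "apply_moves", "data": {
  "targets": [
    {"tx": 0,"ty": 0,"tz": -0.0005,"spin": 0},
    {"tx": 0,"ty": 0,"tz": -0.001,"spin": 0},
    {"tx": 0,"ty": 0,"tz": -0.0015,"spin": 0},
    {"tx": 0,"ty": 0,"tz": -0.002,"spin": 0},
    {"tx": 0,"ty": 0,"tz": -0.0025,"spin": 0},
    {"tx": 0,"ty": 0,"tz": -0.003,"spin": 0},
    {"tx": 0,"ty": 0,"tz": -0.0035,"spin": 0},
    {"tx": 0,"ty": 0,"tz": -0.004,"spin": 0}
  ]
}}

```text
t: 31.15
ee_pos: [569.1, 3.4, 85.7]
orientation: [3.138, -0.155, 0.0]
ft_force: [0.6, -0.4, -5.2]
width: 15.8
grasp_force: 30.0
```

>>> {"op": "apply_moves", "data": {
  "targets": [
    {"tx": 0,"ty": 0,"tz": -0.0005,"spin": 0},
    {"tx": 0,"ty": 0,"tz": -0.001,"spin": 0},
    {"tx": 0,"ty": 0,"tz": -0.0015,"spin": 0},
    {"tx": 0,"ty": 0,"tz": -0.002,"spin": 0},
    {"tx": 0,"ty": 0,"tz": -0.0025,"spin": 0},
    {"tx": 0,"ty": 0,"tz": -0.003,"spin": 0},
    {"tx": 0,"ty": 0,"tz": -0.0035,"spin": 0},
    {"tx": 0,"ty": 0,"tz": -0.004,"spin": 0}
  ]
}}

```text
t: 31.95
ee_pos: [569.1, 3.4, 82.1]
orientation: [-3.138, 0.155, 0.0]
ft_force: [-3.1, -0.8, 5.4]
width: 15.7
grasp_force: 30.0
```

```bash
python3 - <<'E'
from h import *
snap('side')
F=[]
for i in range(3): snap('wrist');F.append(ctrl.get_obs()['ft_force'])
print(np.mean(F,0))
for n in('sieve','sieve_grip','sieve_floor'):print(n,ctrl.pinpoint(n,'side')[0]['uv'],proj('side',[[569,3.4,{'sieve':z,'sieve_grip':z+100,'sieve_floor':z+6}[n]] for z in(4,14)]).round(1).tolist())
E
```

```text
[-2.58175489 -0.39166028  2.08838176]
sieve [366.4, 140.1] [[306.0, 214.5], [305.9, 212.2]]
sieve_grip [304.5, 190.5] [[305.5, 190.3], [305.5, 187.7]]
sieve_floor [306.2, 212.3] [[306.0, 213.1], [305.9, 210.8]]
```

>>> {"op": "apply_moves", "data": {
  "targets": [
    {"tx": 0,"ty": 0,"tz": -0.0003,"spin": 0},
    {"tx": 0,"ty": 0,"tz": -0.0006,"spin": 0},
    {"tx": 0,"ty": 0,"tz": -0.001,"spin": 0},
    {"tx": 0,"ty": 0,"tz": -0.001,"spin": 0},
    {"tx": 0,"ty": 0,"tz": -0.001,"spin": 0},
    {"tx": 0,"ty": 0,"tz": -0.001,"spin": 0},
    {"tx": 0,"ty": 0,"tz": -0.001,"spin": 0},
    {"tx": 0,"ty": 0,"tz": -0.001,"spin": 0}
  ]
}}

```text
t: 33.1
ee_pos: [569.2, 3.4, 82.1]
orientation: [3.138, -0.155, 0.001]
ft_force: [-7.4, -1.6, 15.9]
width: 16.2
grasp_force: 30.0
```

>>> {"op": "apply_moves", "data": {
  "targets": [
    {"tx": 0,"ty": 0,"tz": 0,"spin": 0},
    {"tx": 0,"ty": 0,"tz": 0,"spin": 0},
    {"tx": 0,"ty": 0,"tz": 0,"spin": 0},
    {"tx": 0,"ty": 0,"tz": 0,"spin": 0},
    {"tx": 0,"ty": 0,"tz": 0,"spin": 0},
    {"tx": 0,"ty": 0,"tz": 0,"spin": 0},
    {"tx": 0,"ty": 0,"tz": 0,"spin": 0},
    {"tx": 0,"ty": 0,"tz": 0,"spin": 0}
  ],
  "gripper": -0.3
}}

```text
t: 33.9
ee_pos: [569.1, 3.4, 80.6]
orientation: [3.138, -0.155, -0.0]
ft_force: [-0.3, 0.2, 0.5]
width: 57.4
grasp_force: 0.0
```

>>> {"op": "apply_moves", "data": {
  "targets": [
    {"tx": 0,"ty": 0,"tz": 0.01,"spin": 0},
    {"tx": 0,"ty": 0,"tz": 0.03,"spin": 0},
    {"tx": 0,"ty": 0,"tz": 0.05,"spin": 0},
    {"tx": 0,"ty": 0,"tz": 0.07,"spin": 0},
    {"tx": 0,"ty": 0,"tz": 0.09,"spin": 0},
    {"tx": 0,"ty": 0,"tz": 0.11,"spin": 0},
    {"tx": 0,"ty": 0,"tz": 0.13,"spin": 0},
    {"tx": 0,"ty": 0,"tz": 0.14,"spin": 0}
  ]
}}

```text
t: 34.7
ee_pos: [570.0, 3.4, 223.2]
orientation: [-3.138, 0.155, -0.005]
ft_force: [0.3, 0.3, 0.0]
width: 56.9
grasp_force: 0.0
```

```bash
python3 - <<'E'
from h import *
for c in('side','wrist','top'):
  snap(c)
  for n in('sieve','sieve_grip','sieve_floor','cap0','nut0'):
    print(c,n,[(np.round(x['uv']).tolist(),round(x['score'],2),onz(c,x['uv'],dict(sieve=4,sieve_grip=104).get(n,10)).round()[:2].tolist()) for x in ctrl.pinpoint(n,c)[:5]])
E
```

```text
side sieve [([306.0, 210.0], 0.76, [579.0, -13.0])]
side sieve_grip [([303.0, 191.0], 0.82, [574.0, 9.0])]
side sieve_floor [([306.0, 213.0], 0.94, [571.0, 2.0])]
side cap0 [([235.0, 370.0], 0.97, [482.0, 504.0]), ([333.0, 371.0], 0.86, [287.0, 404.0]), ([302.0, 216.0], 0.79, [572.0, 19.0]), ([293.0, 204.0], 0.74, [623.0, -13.0])]
side nut0 [([408.0, 157.0], 0.49, [382.0, -394.0]), ([366.0, 144.0], 0.49, [540.0, -392.0]), ([387.0, 151.0], 0.43, [461.0, -391.0]), ([307.0, 212.0], 0.34, [567.0, -0.0])]
wrist sieve [([323.0, 173.0], 0.57, [571.0, 1.0])]
wrist sieve_grip [([319.0, 191.0], 0.83, [572.0, 5.0])]
wrist sieve_floor [([320.0, 174.0], 0.84, [572.0, 4.0])]
wrist cap0 [([338.0, 218.0], 0.98, [512.0, -13.0]), ([308.0, 184.0], 0.73, [561.0, 20.0]), ([334.0, 133.0], 0.72, [619.0, -17.0])]
wrist nut0 [([615.0, 224.0], 0.63, [467.0, -379.0]), ([308.0, 185.0], 0.62, [560.0, 21.0]), ([638.0, 165.0], 0.61, [545.0, -398.0]), ([335.0, 218.0], 0.34, [513.0, -9.0])]
top sieve []
top sieve_grip []
top sieve_floor []
top cap0 [([191.0, 292.0], 0.91, [287.0, 392.0]), ([157.0, 225.0], 0.58, [473.0, 497.0])]
top nut0 [([480.0, 262.0], 0.6, [370.0, -416.0]), ([469.0, 231.0], 0.54, [458.0, -388.0]), ([470.0, 202.0], 0.4, [544.0, -397.0])]
```

Sieve is down at about (571,3) with all three caps in it and the three nuts in the tray. The gripper is open and clear. Handing in.

```bash
python3 -c "
from workcell import ctrl
print(ctrl.close_job())"
```

```text
the job is handed in; nothing more can be done
None
```

I handed the job in, but no verdict came back. By the final camera checks the three nuts are in the tray and the three caps are in the sieve, which sits centred on the mat with the gripper clear. Mid-shake the sieve slipped from the grip and fell upright into the tray, so I regrasped it, lifted it and saw all three nuts in the tray before moving on; nothing approached the mug or glue.

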